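# Blank off the rinse tank with a cam-arm coupling

### The arm

A 6-joint arm with a two-finger parallel gripper is mounted at the origin on the work surface. World frame = base frame: x ahead of the robot, y to its left, z up, the work surface at z = 0. Lengths are in m, angles in rad, forces in N, time in s.
With the tool pointing down it reaches from about 0.325 to 0.9 m from the base axis. Payload 6.1 kg.
Tool frame: the origin (TCP) lies midway between the tips of the shut fingers; the grasp point (between the pads) lies 19 mm behind it; x points along the fingers, y is the direction in which the jaws open and shut, and the axes are right-handed (so a half turn about x gives the same grasp; the last joint's range is limited). The gripper opens to 85 mm and grips with 20 to 120 N. Pads are 22 mm wide; open, the fingers measure 114 mm over their backs; the gripper's body (76 mm by 85 mm) begins 54 mm behind the grasp point. The pads swing forward as they close: fully open they stand 13 mm farther back than shut.
Start: joints at [1.16, 0.22, 1.526, -0, 1.395, -0.126], TCP at [0.176, 0.6, 0.231] pointing down, gripper open.
Joint ranges: [-2.98, 2.98], [-0.91, 2.08], [0.09, 2.57], [-1.24, 4.39], [0.2, 2.65], [-2.68, 2.68]. Speed limits (rad/s): [2.57, 2.57, 3.01, 3.14, 3.14, 3.14].

### API

Orientations are given as [roll, pitch, yaw] about the fixed x, y, z axes, in that order (R = Rz(yaw) Ry(pitch) Rx(roll)).
In Python, from plant import movep, move_l, set_joints, gripper_to, hold, inverse_kinematics, observe, get_image, get_calibration, Unreachable, job_done gives the robot as it stands. Calls block until the motion is done:
- movep(position, orientation): joint-space move of the TCP to a pose.
- move_l(position, feed=0.15, rotation=None, max_force=None): straight line of the TCP; rotation=None keeps the orientation; feed is the mean speed in m/s. With max_force (N) it stops when the force on the tool has changed by that much, and returns True; else False.
- set_joints(angles): joint-space move.
- gripper_to(opening, f_grip=None): finger opening in m; f_grip is the grip in N (None keeps the last); returns when the fingers have stopped.
- hold(seconds).
- inverse_kinematics(position, orientation): joint angles nearest the present ones, or None.
- observe(): the state.
- get_image(name): name is "side" or "top"; returns (picture, depth): 384x512x3 uint8, red, green, blue; 384x512 float32, m along the optical axis (not along the pixel's ray), 0 where there is no reading.
- get_calibration(name): a dict with "intrinsics" (3x3 intrinsics, pixels), "world_from_camera" (4x4, takes a point from camera to world coordinates). Camera axes: x right, y down, z forward; pixel columns grow to the right and rows downward; lengths in m; the calibration is good to about 2 mm. A picture is of the moment at which its call begins. get_calibration takes no time and is no camera call.
A pose or a line that the arm cannot do raises Unreachable and nothing moves.
- job_done(): hands the job in, once; it reports no verdict.
The state is a dict: "time_s": time; "q": joint angles; "joint_velocities": joint speeds; "joint_torque": joint torques, N m; "eef_pos": TCP position; "tcp_rot": TCP orientation; "ft_force": force on the tool from outside, world axes, zero at the start; "torque": the same for the moment, N m; "opening": finger opening in m.
Only numpy, scipy, OpenCV 4.12 (cv2) and the standard library are available. Lean on these libraries where they do the work, as an engineer would, in place of code of your own. Each camera call takes 0.05 s, during which the arm holds its last target. There are 200 camera calls.

### The job

Close off the white rinse tank on the studio bench: take the loose metal coupling by the fin on its top, push it gently straight down onto the tank's grooved standpipe until it is fully home, and only then swing its two cam arms all the way down to their stops, one after the other. Do not force anything (10 to 20 N is enough to push the coupling home, under 10 N for an arm) and leave the bottle, the tape roll and the cup where they are.

Things in the scene. Friction and masses are not known exactly. Their poses are not given: they have to be found in the camera images.
- tank: Squat white plastic tank, 200 x 180 x 70 mm (x, y, z), fixed to the bench; origin at the centre of its underside, z up. A grooved metal standpipe rises from the middle of its top.
- port (a point): Centre of the tank's top face. The standpipe is upright but eccentric: its axis passes 8 mm beside this point, in a direction that differs each time and is not measured, and its heights are up to 3 mm off. Its heights above this point, nominal: flange (72 mm wide) to 10 mm; pipe (32 mm wide) to 40; bevelled collar (40 mm wide) to 59; groove (28 mm wide) to 78; head to 94.3.
- rim (a point): Point 94.3 mm above port: nominal height of the standpipe's flat rim (same 8 mm and 3 mm errors). Head: 36 mm wide at the rim, coned to 40 mm 6 mm lower, then straight to the groove: the bore catches on it only within about 3 mm of its axis. On the rim a rubber gasket 24 mm wide, 3 mm high, 3 N per mm. Seal round the head 12 mm below the rim, 43 mm wide, drags at 3 to 15 N from there to home.
- coupling: Loose metal blanking coupling, 0.2 to 0.35 kg, standing mouth down. Origin: centre of its mouth, z up the axis. Body 55 mm wide, 54.5 mm high; bore 42 mm wide, 49.5 mm deep, closed at top. Cam arms on its +y and -y sides, pins along x, 28 mm from the axis, 26 mm above the mouth. Goes on at any yaw. The cams reach the groove and draw it down if it is within 5 mm of home; much higher they jam.
- grip_top (a point): Centre of the top face of the grip fin, on the axis, 86.5 mm above the coupling's mouth. The fin stands on the closed top: 14 mm thick (coupling x), 44 mm long (coupling y), 54.5 to 86.5 mm above the mouth. Fully home, the mouth is 46 mm above port (3 mm more or less with the standpipe's height error, up to 3 mm more until the arms draw it down on the gasket).
- cam_left (a joint): Angle of the cam arm on the coupling's +y side. 0: fully up (outward and 56 degrees above level); grows as it swings outward and down; stop at 1.85 rad (50 degrees below level). Starts at 0 to 0.2. Its pin is stiff (0.18 N m): it stays where it is left; pressing it down near its end takes 3 to 8 N; more than that at the stop only levers the coupling askew.
- cam_left_tip (a point): Centre of the free end of that arm, 80 mm from its pin. The arm is a straight flat brass bar, 14 mm wide (along coupling x), 7 mm thick, from 7 to 80 mm from the pin; its middle line passes through the pin.
- cam_right (a joint): The same for the cam arm on the coupling's -y side (mirror image).
- cam_right_tip (a point): Centre of the free end of the -y arm, 80 mm from its pin.
- ink_bottle: Bystander: amber glass bottle, 52 mm diameter, 110 mm high; origin under its centre.
- tape_roll: Bystander: roll of paper tape lying flat, 90 mm diameter, 24 mm high; origin under its centre.
- brush_cup: Bystander: white ceramic cup, 74 mm diameter, 95 mm high; origin under its centre.
There are look-alikes about, which are no part of the job. What is shaped like the coupling but blue or red is not meant.

How it is judged:
By the outcome, as a careful person would: the job done as asked, in the order asked, and still so for the second after the job is handed in, with the robot touching nothing.
It also fails if it takes over 72 s, if anything falls off the work surface, if the arm or the gripper's body presses on something with over 40 N, if the wrist force passes 120 N, or if a joint passes its speed limit or range.

## Working session

There is one attempt and no reset: what is moved stays moved. The work goes in short steps, each a Python script; the robot and the scene stay as the last script left them, time stands still between calls to the robot, and variables do not carry over. Pictures are saved under pics/ and viewed, about 8 in all and at most 12, crops included, and the job is handed in when it is done.

```bash
ls; mkdir -p pics
python3 - <<'E'
from plant import *
import cv2,numpy as np
for n in("side","top"):
    im,d=get_image(n);np.savez(f"pics/{n}0.npz",im=im,d=d)
    cv2.imwrite(f"pics/{n}0.png",cv2.cvtColor(im,cv2.COLOR_RGB2BGR))
    c=get_calibration(n);print(n,np.round(c["intrinsics"],1).tolist(),np.round(c["world_from_camera"],4).tolist(),(d>0).mean())
o=observe();print(o)
E
```

```text
pics
side [[373.5, 0.0, 259.7], [0.0, 373.5, 191.1], [0.0, 0.0, 1.0]] [[0.9977, -0.0304, 0.0609, 0.4999], [-0.0666, -0.6232, 0.7792, -0.7632], [0.0143, -0.7815, -0.6238, 0.7408], [0.0, 0.0, 0.0, 1.0]] 0.9959869384765625
top [[453.1, 0.0, 252.2], [0.0, 453.1, 190.9], [0.0, 0.0, 1.0]] [[0.0201, -0.9902, 0.1385, 0.3529], [-0.9997, -0.0181, 0.0158, 0.0051], [-0.0131, -0.1388, -0.9902, 1.609], [0.0, 0.0, 0.0, 1.0]] 0.995758056640625
{'time_s': 0.1, 'q': array([ 1.15989388e+00,  2.21165378e-01,  1.52749555e+00,  1.54621415e-05,
        1.39465411e+00, -1.26101525e-01]), 'joint_velocities': array([-3.36072170e-04,  2.25882054e-04, -2.52108586e-03,  7.53048943e-05,
        7.18687491e-04, -2.84226313e-04]), 'joint_torque': array([ 1.61153589e-04, -4.98246682e+01, -3.90546370e+01, -2.33376331e-04,
        5.74939797e-03,  4.18989670e-07]), 'eef_pos': array([0.17539088, 0.59933522, 0.230298  ]), 'tcp_rot': array([-1.70573318,  1.56907388, -1.99053682]), 'ft_force': array([-0.43044773,  0.51429808,  0.83729918]), 'torque': array([-0.00157918,  0.02214977, -0.01605116]), 'opening': 0.08528518039303873}
```

View pics/side0.png

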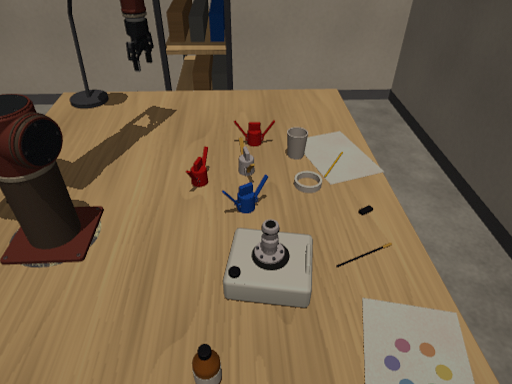

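View pics/top0.png

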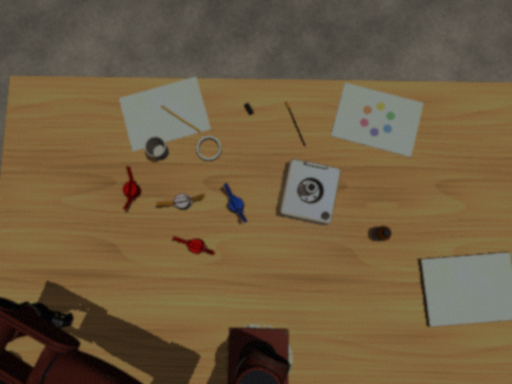

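Candidates: grey metal with brass arms at side (246,160) / top (182,202); blue one at side (246,200) / top (235,205); red ones at side (199,172) and (254,133) / top (196,245) and (131,189). By the description I choose the grey one. Next is a close crop with the measurements.

```bash
cat > h.py <<'E'
from plant import *
import cv2,numpy as np
def cloud(n,im=None,d=None):
    if d is None: im,d=get_image(n)
    c=get_calibration(n);K=c["intrinsics"];T=c["world_from_camera"]
    v,u=np.mgrid[:384,:512]
    P=np.stack([(u-K[0,2])/K[0,0]*d,(v-K[1,2])/K[1,1]*d,d],-1)@T[:3,:3].T+T[:3,3]
    P[d==0]=np.nan
    return im,d,P
def ray(n,u,v):
    c=get_calibration(n);K=c["intrinsics"];T=c["world_from_camera"]
    r=T[:3,:3]@np.array([(u-K[0,2])/K[0,0],(v-K[1,2])/K[1,1],1]);return T[:3,3],r/np.linalg.norm(r)
def onplane(n,u,v,z):
    o,r=ray(n,u,v);return o+r*(z-o[2])/r[2]
def tri(a,b):
    (o1,r1),(o2,r2)=ray("side",*a),ray("top",*b)
    s=np.linalg.lstsq(np.stack([r1,-r2],1),o2-o1,rcond=None)[0]
    p,q=o1+s[0]*r1,o2+s[1]*r2;return (p+q)/2,np.linalg.norm(p-q)
def crop(im,x0,y0,x1,y1,k):
    return cv2.resize(cv2.cvtColor(im[y0:y1,x0:x1],cv2.COLOR_RGB2BGR),None,fx=k,fy=k,interpolation=cv2.INTER_CUBIC)
E
python3 - <<'E'
from h import *
I={}
for n in("side","top"):
    z=np.load(f"pics/{n}0.npz");I[n]=cloud(n,z["im"],z["d"])
s,t=I["side"][0],I["top"][0]
a=np.hstack([crop(s,210,130,280,190,5),crop(s,230,210,310,270,5)]);b=np.hstack([crop(t,147,172,217,232,5),crop(t,270,155,350,215,5)])
cv2.imwrite("pics/crop1.png",np.vstack([a,b]));print(a.shape)
for n,boxes in(("side",[(210,130,280,190),(220,215,320,305)]),("top",[(150,180,215,225),(275,155,345,230)])):
    P=I[n][2]
    for x0,y0,x1,y1 in boxes:
        Q=P[y0:y1,x0:x1].reshape(-1,3);z=Q[:,2]
        print(n,"zmax pct",np.round(np.nanpercentile(z,[50,90,98,99.5,100]),4))
        for lo,hi in((.02,.055),(.062,.078),(.078,.12),(.095,.17),(.15,.18)):
            m=(z>lo)&(z<hi)
            if m.sum()>3: print("  ",lo,hi,m.sum(),np.round(np.r_[Q[m].min(0),Q[m].max(0),Q[m].mean(0)],4))
E
```

```text
(300, 750, 3)
side zmax pct [0.0001 0.052  0.0839 0.0871 0.0924]
   0.02 0.055 378 [0.5064 0.104  0.0201 0.6177 0.467  0.055  0.5496 0.3485 0.0415]
   0.062 0.078 108 [0.5122 0.0766 0.062  0.5835 0.4434 0.078  0.5418 0.2085 0.0708]
   0.078 0.12 156 [0.5034 0.0677 0.0782 0.5896 0.3546 0.0924 0.5381 0.1671 0.0843]
side zmax pct [0.0668 0.0793 0.1588 0.1658 0.1692]
   0.02 0.055 820 [ 0.4612 -0.2763  0.02    0.6816 -0.1377  0.0549  0.5589 -0.2585  0.0376]
   0.062 0.078 3849 [ 0.4629 -0.2732  0.062   0.6823 -0.0689  0.078   0.572  -0.1885  0.0694]
   0.078 0.12 664 [ 0.4746 -0.2352  0.078   0.6695 -0.1343  0.1197  0.5712 -0.1841  0.0859]
   0.095 0.17 479 [ 0.5512 -0.1838  0.0958  0.591  -0.1458  0.1692  0.57   -0.1723  0.1413]
   0.15 0.18 234 [ 0.5512 -0.1838  0.1507  0.5901 -0.1458  0.1692  0.5703 -0.1694  0.1616]
top zmax pct [0.0014 0.0454 0.0828 0.0888 0.0967]
   0.02 0.055 165 [0.5083 0.2245 0.0207 0.5595 0.3271 0.055  0.5315 0.2707 0.0444]
   0.062 0.078 55 [0.5127 0.2005 0.0622 0.5543 0.3462 0.0779 0.5321 0.2742 0.0701]
   0.078 0.12 83 [0.5114 0.19   0.0782 0.5561 0.356  0.0967 0.5326 0.2785 0.0855]
top zmax pct [0.066  0.077  0.1587 0.1675 0.1758]
   0.02 0.055 61 [ 0.4626 -0.2263  0.0201  0.6607 -0.065   0.0549  0.4994 -0.1311  0.0376]
   0.062 0.078 2441 [ 0.4632 -0.2723  0.062   0.6834 -0.0667  0.078   0.5726 -0.168   0.0705]
   0.078 0.12 308 [ 0.4784 -0.2491  0.078   0.6704 -0.0961  0.1162  0.5755 -0.1758  0.0838]
   0.095 0.17 146 [ 0.5519 -0.2058  0.0954  0.6633 -0.1422  0.1699  0.5725 -0.1603  0.1548]
   0.15 0.18 125 [ 0.5532 -0.1809  0.151   0.5916 -0.1422  0.1758  0.5718 -0.1609  0.1638]
```

View pics/crop1.png

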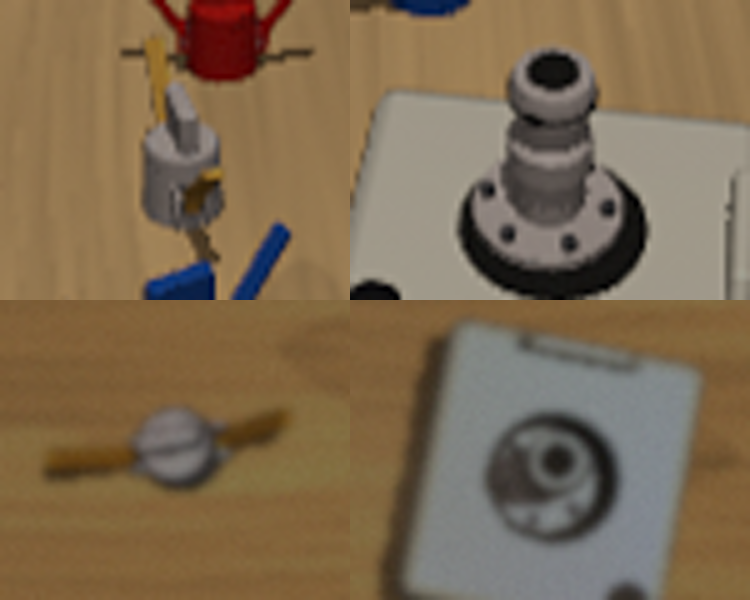

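The crop confirms the grey body with brass arms, fin top near side (246,151). The standpipe's dark gasket is near side (271,224) / top (312,187). Next I measure both by masks.

Run:
```python
from h import *
I={}
for n in("side","top"):
    z=np.load(f"pics/{n}0.npz");I[n]=cloud(n,z["im"],z["d"])
def blob(n,x0,y0,x1,y1,f):
    hsv=cv2.cvtColor(I[n][0],cv2.COLOR_RGB2HSV).astype(int);m=np.zeros((384,512),np.uint8)
    m[y0:y1,x0:x1]=f(hsv,I[n][2])[y0:y1,x0:x1]
    k,l,s,c=cv2.connectedComponentsWithStats(m,connectivity=8)
    return [(c[i].round(2).tolist(),s[i].tolist()) for i in np.argsort(-s[1:,4])[:3]+1],l
dark=lambda h,P:(h[...,2]<85)
g={}
for n,b in(("side",(260,214,282,236)),("top",(302,178,322,198))):
    g[n],_=blob(n,*b,dark);print(n,"gasket",g[n])
    g[n+"h"],_=blob(n,*b,lambda h,P:P[...,2]>.145);print(n,"head",g[n+"h"])
for n,b in(("side",(235,135,262,190)),("top",(150,185,215,220))):
    r,_=blob(n,*b,lambda h,P:(h[...,1]>125)&(P[...,2]>.03)&(h[...,0]>8)&(h[...,0]<35));print(n,"brass",r)
    r,_=blob(n,*b,lambda h,P:(h[...,1]<90)&(P[...,2]>.068));print(n,"fin",r)
    m=np.zeros((384,512),bool);m[b[1]:b[3],b[0]:b[2]]=1
    P=I[n][2];Q=P[m&(cv2.cvtColor(I[n][0],cv2.COLOR_RGB2HSV)[...,1]<90)&(P[...,2]>.078)&(P[...,2]<.1)&(abs(P[...,1]-.275)<.04)]
    print(n,"fin pts",len(Q),Q.mean(0).round(4),np.cov(Q[:,:2].T)*1e6,Q.max(0)[2])
P=I["top"][2];m=(abs(P[...,2]-.07)<.012)&(abs(P[...,0]-.573)<.13)&(abs(P[...,1]+.17)<.13)
print("tank top z",np.median(P[m][:,2]),"rect",cv2.minAreaRect(P[m][:,:2].astype(np.float32)))
P=I["side"][2];m=(abs(P[...,2]-.07)<.012)&(abs(P[...,0]-.573)<.13)&(abs(P[...,1]+.17)<.13)
print("tank top z",np.median(P[m][:,2]))
print("table z",[np.nanmedian(I[n][2][...,2][I[n][2][...,2]<.03][::7]) for n in I])
```

```text
side gasket [([270.0, 223.84], [265, 220, 11, 8, 64]), ([269.03, 232.8], [262, 226, 17, 10, 60])]
side head [([269.78, 227.62], [261, 220, 18, 16, 243])]
top gasket [([311.61, 187.19], [302, 178, 20, 20, 189]), ([311.0, 186.67], [308, 183, 7, 8, 42])]
top head [([310.98, 186.76], [305, 181, 13, 13, 127])]
side brass [([241.0, 144.43], [239, 138, 5, 16, 54]), ([250.07, 166.76], [247, 164, 8, 7, 29]), ([244.33, 136.0], [244, 135, 2, 3, 3])]
side fin [([245.93, 152.42], [243, 147, 7, 12, 55]), ([261.0, 180.0], [261, 180, 1, 1, 1]), ([247.0, 183.0], [247, 183, 1, 1, 1])]
side fin pts 41 [0.5325 0.2677 0.084 ] [[ 23.10725913 -29.45248228]
 [-29.45248228 179.2784745 ]] 0.08859905371019894
top brass [([164.34, 202.71], [156, 201, 18, 5, 73]), ([197.68, 196.87], [190, 193, 16, 8, 63])]
top fin [([180.51, 199.23], [174, 196, 14, 7, 61])]
top fin pts 52 [0.5335 0.2726 0.0868] [[ 21.25485804 -27.45446082]
 [-27.45446082 152.20596829]] 0.09666421899368549
tank top z 0.07078937755488124 rect ((0.5751140713691711, -0.16976067423820496), (0.17995993793010712, 0.20053960382938385), 79.22791290283203)
tank top z 0.06953151694501469
table z [np.float64(-0.0012803027734116235), np.float64(-0.00036639895599033245)]
```

Run:
```python
from h import *
print("gasket",tri((270.,223.84),(311.,186.67)))
for z in(.164,.167,.17): print(z,onplane("side",270.,223.84,z).round(4),onplane("top",311.,186.67,z).round(4))
print("head top@.158",onplane("top",310.98,186.76,.158))
print("fin top centre",tri((246,150.8),(180.5,199.2)),"@.0865",onplane("top",180.5,199.2,.08),onplane("side",245.9,152.4,.08))
a,b=onplane("top",156,203,.09),onplane("top",205.5,193.8,.09);print("tips",a,b,np.degrees(np.arctan2(-(a-b)[0],(a-b)[1])))
from scipy.spatial.transform import Rotation as R
for p in((.533,.272,.25),(.571,-.163,.3)):
  for psi in np.radians([10,190]):
    c,s=np.cos(psi),np.sin(psi)
    e=R.from_matrix(np.array([[0,0,-1],[c,s,0],[s,-c,0]]).T).as_euler("xyz");print(e,inverse_kinematics(p,e))
```

```text
gasket (array([ 0.57172124, -0.16085172,  0.16421027]), np.float64(0.000554465228555688))
0.164 [ 0.5715 -0.1607  0.164 ] [ 0.572  -0.1609  0.164 ]
0.167 [ 0.5711 -0.1638  0.167 ] [ 0.5716 -0.1605  0.167 ]
0.17 [ 0.5707 -0.1669  0.17  ] [ 0.5711 -0.1602  0.17  ]
head top@.158 [ 0.57264802 -0.16149913  0.158     ]
fin top centre (array([0.53352179, 0.27279231, 0.08179829]), np.float64(0.00031092850012507826)) @.0865 [0.53357793 0.27309675 0.08      ] [0.53307668 0.26602346 0.08      ]
tips [0.51792428 0.35383362 0.09      ] [0.55237462 0.18727135 0.09      ] 11.685801646417595
[1.3962634  1.57079633 0.        ] [0.34013596 0.14552438 1.57675337 0.         1.4193149  0.16560303]
[-1.74532925  1.57079633  0.        ] None
[1.3962634  1.57079633 0.        ] [-0.41082357  0.11002732  1.5229091   0.          1.50865623 -0.5853565 ]
[-1.74532925  1.57079633  0.        ] [-0.41082357  0.11002732  1.5229091   0.          1.50865623  2.55623616]<sys>:0: UserWarning: Gimbal lock detected. Setting third angle to zero since it is not possible to uniquely determine all angles.
```

```bash
cat >> h.py <<'E'
import warnings;warnings.simplefilter("ignore")
from scipy.spatial.transform import Rotation as R
def down(psi):
    c,s=np.cos(psi),np.sin(psi)
    return R.from_matrix(np.array([[0,0,-1],[c,s,0],[s,-c,0]]).T).as_euler("xyz")
def st(msg=""):
    o=observe();print(msg,"t",round(o["time_s"],2),"p",o["eef_pos"].round(4),"F",o["ft_force"].round(1),"M",o["torque"].round(2),"op",round(o["opening"],4));return o
PSI=np.radians(11.5)
E
python3 - <<'E'
from h import *
movep([.5335,.2728,.18],down(PSI));st()
print(move_l([.5335,.2728,.058],feed=.08,max_force=8));st()
gripper_to(.0,80);st("grip")
print(move_l([.5335,.2728,.20],feed=.12));st("up")
im,d=get_image("side");i2,d2=get_image("top")
np.savez("pics/g1.npz",s=im,sd=d,t=i2,td=d2)
cv2.imwrite("pics/g1.png",crop(im,190,70,310,190,5))
E
```

```text
t 1.88 p [0.5331 0.2738 0.1802] F [-0.1  0.3 -0.3] M [-0.01  0.    0.02] op 0.0853
False
 t 3.55 p [0.534  0.273  0.0587] F [-0.2  0.6 -0.4] M [ 0.05  0.01 -0.01] op 0.0851
grip t 4.21 p [0.5335 0.2728 0.0581] F [-0.1 -0.2  0.1] M [0.02 0.05 0.03] op 0.0127
False
up t 5.54 p [0.5328 0.2726 0.1988] F [ 0.3 -0.6 -2.4] M [-0.03  0.02 -0.  ] op 0.0125
```

View pics/g1.png

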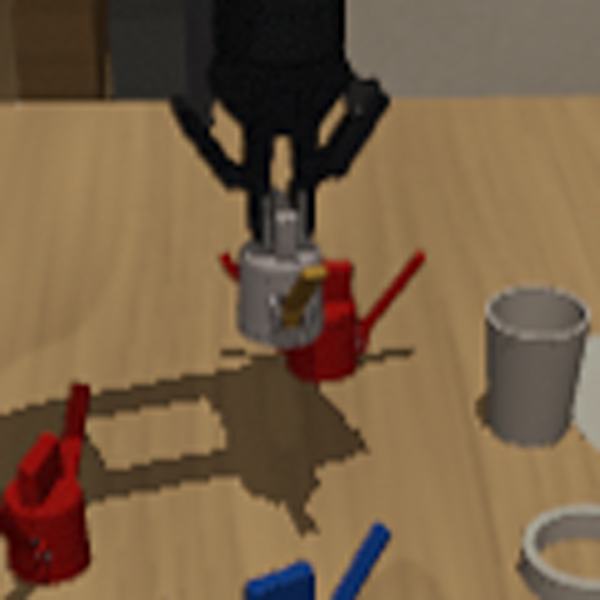

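The coupling is held upright by the fin, body at crop (280,290), about 2.4 N of weight. I carry it above the standpipe and check alignment there.

Run:
```python
from h import *
move_l([.5335,.2728,.27],feed=.2)
movep([.572,-.161,.27],down(PSI))
move_l([.572,-.161,.245],feed=.08);hold(.3);o=st("hover")
z=cloud("side");im,d,P=z
i2,d2,P2=cloud("top");np.savez("pics/h1.npz",s=im,sd=d,t=i2,td=d2)
cv2.imwrite("pics/h1.png",np.hstack([crop(im,235,150,310,270,5),crop(i2,270,140,350,260,5)]))
from scipy.optimize import least_squares
def circ(Q,r):
    f=least_squares(lambda c:np.hypot(Q[:,0]-c[0],Q[:,1]-c[1])-r,[Q[:,0].mean(),Q[:,1].mean()+.02],loss="soft_l1",f_scale=.002);return f.x.round(4),np.abs(f.fun).mean().round(4)
V=cv2.cvtColor(im,cv2.COLOR_RGB2HSV)
b=(abs(P[...,0]-.572)<.04)&(abs(P[...,1]+.17)<.05)&(V[...,1]<80)
for lo,hi,r in((.195,.235,.0275),(.149,.158,.020),(.085,.108,.016)):
    Q=P[b&(P[...,2]>lo)&(P[...,2]<hi)];print(lo,len(Q),circ(Q,r),Q.min(0),Q.max(0))
zz=P[...,2];rows=np.arange(384)
for v in range(180,250,3):
    us=np.where(b[v]&(zz[v]>.075))[0]
    if len(us):print(v,us.min(),us.max(),(us.min()+us.max())/2,np.median(zz[v,us]).round(3),np.min(P[v,us,1]).round(4))
```

```text
hover t 8.51 p [ 0.5722 -0.1611  0.2455] F [ 1.2  0.1 -2.7] M [-0.    0.06 -0.01] op 0.013
0.195 283 (array([ 0.5729, -0.1594]), np.float64(0.0018)) [ 0.54589523 -0.20752073  0.19509426] [ 0.59745144 -0.16155437  0.23497864]
0.149 57 (array([ 0.5711, -0.1624]), np.float64(0.0008)) [ 0.55303494 -0.18372558  0.14906373] [ 0.59032283 -0.1550341   0.15797073]
0.085 81 (array([ 0.5714, -0.1627]), np.float64(0.0015)) [ 0.54325613 -0.19191115  0.0850544 ] [ 0.59852592 -0.15915165  0.10565356]
180 255 284 269.5 0.297 -0.1829
183 257 281 269.0 0.289 -0.1826
186 263 281 272.0 0.278 -0.1755
189 264 282 273.0 0.273 -0.1745
192 264 281 272.5 0.267 -0.182
195 261 282 271.5 0.257 -0.1826
198 260 283 271.5 0.243 -0.1832
201 260 283 271.5 0.242 -0.1835
204 260 283 271.5 0.239 -0.1856
207 260 283 271.5 0.232 -0.1866
210 260 282 271.0 0.225 -0.1869
213 259 272 265.5 0.216 -0.1898
216 259 283 271.0 0.207 -0.2075
219 260 282 271.0 0.2 -0.195
222 263 279 271.0 0.193 -0.187
225 262 278 270.0 0.166 -0.1683
228 262 278 270.0 0.163 -0.1755
231 262 278 270.0 0.159 -0.1829
234 262 276 269.0 0.152 -0.1828
237 261 278 269.5 0.132 -0.1788
240 261 278 269.5 0.127 -0.176
243 258 279 268.5 0.12 -0.1828
246 256 282 269.0 0.082 -0.1834
249 254 283 268.5 0.081 -0.1802
```

View pics/h1.png

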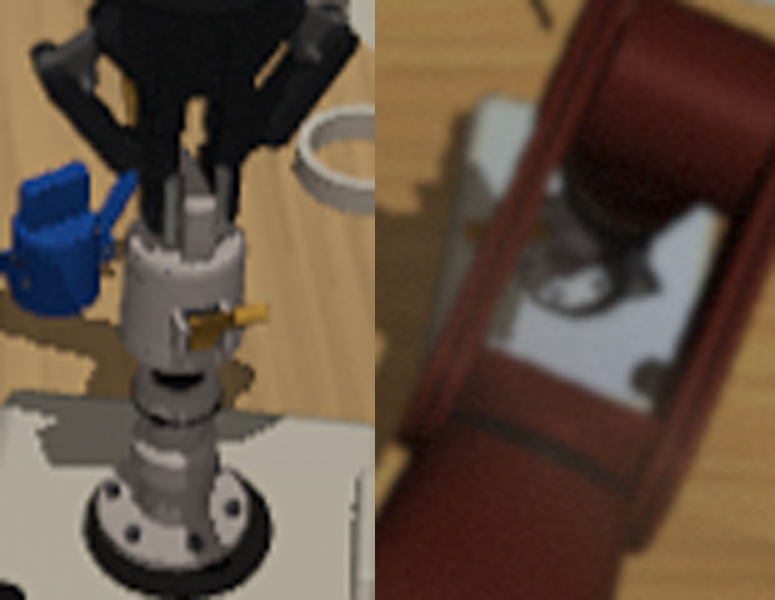

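Coupling body centre is at column 271.3 against 270.0 for the head, and depth puts it about 1.7 mm in +x and 2.5–3 mm in +y of the standpipe. I correct that and descend gently.

Run:
```python
from h import *
x,y=.5705,-.1636
move_l([x,y,.232],feed=.05);hold(.2);st("pre")
print(move_l([x,y,.208],feed=.02,max_force=5));st("down")
```

```text
pre t 9.22 p [ 0.5707 -0.1637  0.2323] F [ 0.4  0.1 -3.1] M [ 0.02 -0.03  0.07] op 0.0128
True
down t 10.31 p [ 0.5714 -0.1636  0.2094] F [-0.1 -0.3  3.8] M [ 0.   -0.22  0.04] op 0.0129
```

Contact is about 12 mm below the rim with hardly any side force, so the head has entered and this is the seal. I push on with a limit.

Run:
```python
from h import *
x,y=.5705,-.1636
for i in range(6):
    z=observe()["eef_pos"][2]
    if z<.172: break
    r=move_l([x,y,max(z-.012,.168)],feed=.02,max_force=12);o=st(str(r))
    if o["ft_force"][2]>18: break
```

```text
False t 11.0 p [ 0.5712 -0.1636  0.1977] F [4.6 0.4 1.6] M [ 0.1  -0.99  0.01] op 0.0127
False t 11.73 p [ 0.571  -0.1635  0.1855] F [5.2 0.8 0.6] M [ 0.1  -1.32 -0.01] op 0.0132
False t 12.49 p [ 0.5711 -0.1636  0.1738] F [5.3 0.8 3.2] M [ 0.16 -1.08  0.01] op 0.0131
True t 12.74 p [ 0.5713 -0.1636  0.1722] F [-1.2  0.6  4.1] M [ 0.13  0.03 -0.03] op 0.0125
True t 12.95 p [ 0.5713 -0.1636  0.1723] F [-0.9  0.2  5.7] M [ 0.09  0.07 -0.  ] op 0.0126
True t 13.17 p [ 0.5713 -0.1636  0.1723] F [-1.5  1.3  5.8] M [0.09 0.11 0.11] op 0.0125
```

Run:
```python
from h import *
gripper_to(.06);o=st("rel")
move_l([.5713,-.1636,.27],feed=.15)
movep([.5713,-.01,.33],down(PSI));st()
im,d,P=cloud("side");i2,d2,P2=cloud("top");np.savez("pics/k1.npz",s=im,sd=d,t=i2,td=d2)
cv2.imwrite("pics/k1.png",np.hstack([crop(im,235,170,310,290,5),crop(i2,270,140,350,260,5)]))
for n,I,Q in(("side",im,P),("top",i2,P2)):
    S=cv2.cvtColor(I,cv2.COLOR_RGB2HSV)
    box=(abs(Q[...,0]-.571)<.06)&(abs(Q[...,1]+.163)<.12)&(Q[...,2]<.24)
    f=box&(S[...,1]<80)&(Q[...,2]>.185)
    print(n,"fin",f.sum(),Q[f].mean(0).round(4),Q[f].max(0).round(4),np.percentile(Q[f][:,2],[50,90]).round(4))
    b=box&(S[...,1]>125)&(S[...,0]>8)&(S[...,0]<35)&(Q[...,2]>.08)
    for s in(1,-1):
        m=b&((Q[...,1]+.163)*s>.02)
        if m.sum()>4:
            T=Q[m];k=np.argsort(-np.hypot(T[:,0]-.571,T[:,1]+.163))[:8];print("  arm",s,m.sum(),T[k].mean(0).round(4),T.mean(0).round(4),T.min(0).round(4),T.max(0).round(4))
```

```text
rel t 13.68 p [ 0.5725 -0.1636  0.1726] F [-0.8 -0.4  0.3] M [-0.02 -0.02  0.03] op 0.0602
 t 15.18 p [ 0.5709 -0.0106  0.3286] F [-0.3 -0.3 -0.6] M [-0.    0.06 -0.04] op 0.0598
side fin 132 [ 0.5705 -0.1695  0.1968] [ 0.5893 -0.088   0.2033] [0.1991 0.2014]
  arm 1 141 [ 0.5542 -0.0861  0.2001] [ 0.5576 -0.1034  0.1814] [ 0.5487 -0.1259  0.1558] [ 0.5666 -0.0835  0.2032]
  arm -1 61 [ 0.5872 -0.2462  0.1977] [ 0.5803 -0.2202  0.1726] [ 0.5717 -0.2476  0.1326] [ 0.5934 -0.1871  0.2005]
top fin 74 [ 0.5727 -0.1668  0.1996] [ 0.5963 -0.141   0.2084] [0.201  0.2053]
  arm 1 39 [ 0.5559 -0.0976  0.1904] [ 0.5605 -0.1135  0.1712] [ 0.5519 -0.1338  0.1448] [ 0.5694 -0.0942  0.1987]
  arm -1 51 [ 0.5879 -0.2432  0.1989] [ 0.583  -0.2198  0.1772] [ 0.5733 -0.2452  0.147 ] [ 0.5932 -0.1921  0.201 ]
```

View pics/k1.png

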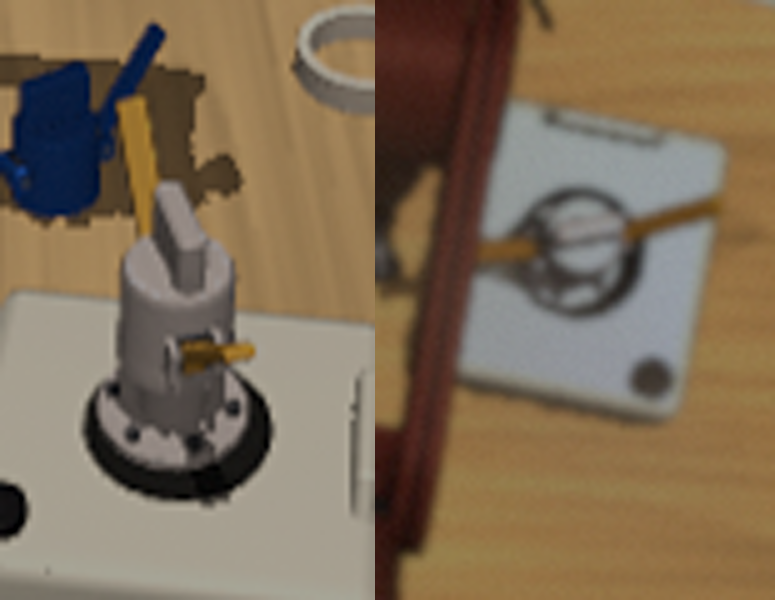

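The coupling stands upright and home, fin top z about 0.200, both arms up. Now I press the left (+y) arm along its arc with the fingers closed.

```bash
cat > press.py <<'E'
from h import *
C=np.array([.5713,-.1632]);ZP=.140
def tcp(th,s):
    d=np.interp(np.degrees(th),[-60,-50,0,10,58],[53,55,57,56,31])/1000
    z=max((d+e)*np.tan(th)+.0035/np.cos(th) for e in(-.011,.011))
    return np.r_[C+(.028+d)*s*np.array([-np.sin(PSI),np.cos(PSI)]),ZP+z]
def press(s):
    gripper_to(0.)
    p=tcp(np.radians(58),s);movep([*p[:2],.30],down(PSI));move_l([*p[:2],p[2]+.012],feed=.15);st("start")
    f0=observe()["ft_force"]
    for a in(54,47,40,32,24,16,8,0,-8,-16,-24,-32,-38,-43,-47,-50,-53,-56):
        r=move_l(tcp(np.radians(a),s),feed=.05,max_force=9);o=observe()
        f=o["ft_force"]-f0;print(a,r,o["eef_pos"].round(4),f.round(1),o["torque"].round(2))
        if r or np.linalg.norm(f)>10: break
    st("end")
E
python3 - <<'E'
from press import *
press(1)
E
```

```text
start t 17.01 p [ 0.5602 -0.1049  0.2268] F [ 0.7 -0.5  0.9] M [ 0.01 -0.03  0.01] op 0.0001
54 False [ 0.5589 -0.1033  0.2063] [-0.7  0.4 -0.8] [-0.04 -0.06 -0.03]
47 False [ 0.5581 -0.0995  0.1958] [-0.8  0.7 -0.3] [-0.05 -0.01  0.02]
40 False [ 0.5577 -0.0961  0.1875] [-0.4 -0.1  0. ] [-0.01 -0.03 -0.04]
32 False [ 0.5565 -0.0918  0.1783] [-0.4  0.1  0.8] [-0.02 -0.05  0.03]
24 False [ 0.5556 -0.0877  0.1698] [-0.6  0.2  0.3] [0.   0.01 0.  ]
16 False [ 0.5548 -0.0837  0.1613] [-0.8 -0.1 -1. ] [-0.08  0.01  0.02]
8 False [ 0.5542 -0.0804  0.1524] [-1.7  0.5 -0.1] [-0.    0.02 -0.04]
0 False [ 0.5541 -0.0797  0.1429] [-0.7  0.6 -1.8] [ 0.01 -0.06 -0.01]
-8 False [ 0.5543 -0.0801  0.1367] [-0.4  1.1 -0.5] [ 0.04 -0.03  0.03]
-16 False [ 0.5544 -0.0807  0.1303] [-0.2  1.1 -0.4] [-0.09 -0.1  -0.02]
-24 False [ 0.5544 -0.0808  0.1234] [0.2 0.5 0.2] [ 0.04 -0.09 -0.  ]
-32 False [ 0.5543 -0.0809  0.1158] [-0.4  1.7  0.3] [ 0.04 -0.03  0.02]
-38 False [ 0.5544 -0.0812  0.1092] [-0.3  1.7 -0.3] [ 0.13 -0.12  0.05]
-43 False [ 0.5543 -0.0813  0.1029] [-0.5  1.2 -0.2] [ 0.13 -0.09  0.02]
-47 False [ 0.5544 -0.0816  0.0972] [-0.9  1.9 -0.2] [ 0.14 -0.04  0.03]
-50 False [ 0.5545 -0.0817  0.0925] [ 0.2  2.1 -1.4] [ 0.22 -0.07  0.02]
-53 False [ 0.555  -0.0823  0.0882] [-1.3  2.8  2.9] [ 0.27 -0.11 -0.  ]
-56 True [ 0.5562 -0.0823  0.0842] [-3.   4.7  7.3] [ 0.55  0.33 -0.02]
end t 22.63 p [ 0.5562 -0.0823  0.0842] F [-2.3  4.2  8.2] M [ 0.55  0.33 -0.02] op 0.0002
```

Run:
```python
from h import *
o=observe()["eef_pos"];move_l([*o[:2],.25],feed=.15);movep([.53,.05,.33],down(PSI))
im,d,P=cloud("side");i2,d2,P2=cloud("top")
cv2.imwrite("pics/m1.png",np.hstack([crop(im,235,170,310,290,5),crop(i2,270,140,350,260,5)]));st()
np.savez("pics/m1.npz",s=im,sd=d,t=i2,td=d2)
for n,I,Q in(("side",im,P),("top",i2,P2)):
    S=cv2.cvtColor(I,cv2.COLOR_RGB2HSV)
    b=(abs(Q[...,0]-.571)<.06)&(abs(Q[...,1]+.163)<.12)&(Q[...,2]<.24)&(S[...,1]>125)&(S[...,0]>8)&(S[...,0]<35)&(Q[...,2]>.08)
    for s in(1,-1):
        m=b&((Q[...,1]+.163)*s>.02)
        if m.sum()>4: T=Q[m];print(n,"arm",s,m.sum(),T.mean(0).round(4),T.min(0).round(4),T.max(0).round(4))
    f=(abs(Q[...,0]-.571)<.05)&(abs(Q[...,1]+.163)<.05)&(S[...,1]<80)&(Q[...,2]>.19)&(Q[...,2]<.22)
    print(n,"fin",f.sum(),Q[f].mean(0).round(4),np.percentile(Q[f][:,2],[50,90]).round(4))
```

```text
t 24.67 p [0.5296 0.0487 0.328 ] F [0.7 0.2 0.3] M [ 0.07  0.04 -0.  ] op 0.0002
side arm -1 59 [ 0.5812 -0.2186  0.1742] [ 0.5727 -0.2447  0.1346] [ 0.5956 -0.1872  0.203 ]
side fin 117 [ 0.5711 -0.1668  0.1997] [0.2012 0.2029]
top arm 1 31 [ 0.5604 -0.1132  0.1188] [ 0.5528 -0.1304  0.0843] [ 0.5684 -0.0916  0.1461]
top arm -1 47 [ 0.5845 -0.2179  0.18  ] [ 0.5759 -0.2445  0.1444] [ 0.593  -0.1921  0.2064]
top fin 64 [ 0.5722 -0.159   0.2022] [0.2018 0.2071]
```

View pics/m1.png

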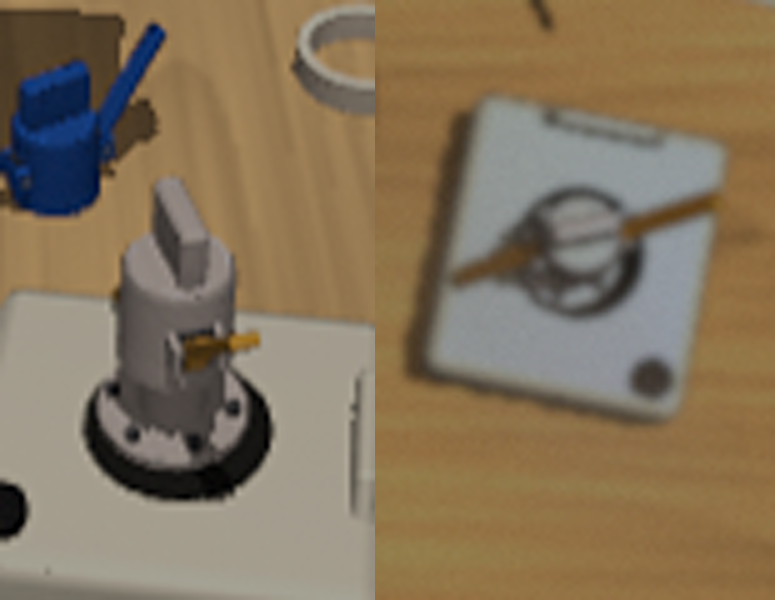

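The left arm is down (top crop tip near (455,278)). The right arm is still up and the body is upright. Now the right arm.

Run:
```python
from press import *
z=np.load("pics/m1.npz");_,_,Q=cloud("top",z["t"],z["td"]);S=cv2.cvtColor(z["t"],cv2.COLOR_RGB2HSV)
u=np.array([-np.sin(PSI),np.cos(PSI)])
r=(Q[...,:2]-C)@u;m=(S[...,1]>125)&(S[...,0]<35)&(S[...,0]>8)&(Q[...,2]>.08)&(r>.03)&(r<.1)&(abs((Q[...,:2]-C)@[u[1],-u[0]])<.02)
k=np.polyfit(r[m],Q[m][:,2],1);print("left angle",np.degrees(np.arctan(k[0])),"z at pin",np.polyval(k,.028),"rmax",r[m].max())
movep([.60,-.26,.33],down(PSI))
press(-1)
o=observe()["eef_pos"];move_l([*o[:2],.25],feed=.15);movep([.53,.05,.33],down(PSI))
im,d,P=cloud("side");i2,d2,P2=cloud("top");np.savez("pics/n1.npz",s=im,sd=d,t=i2,td=d2)
cv2.imwrite("pics/n1.png",np.hstack([crop(im,235,170,310,290,5),crop(i2,270,140,350,260,5)]));st()
for n,I,Q in(("side",im,P),("top",i2,P2)):
    S=cv2.cvtColor(I,cv2.COLOR_RGB2HSV)
    for s in(1,-1):
        r=(Q[...,:2]-C)@u*s;m=(S[...,1]>125)&(S[...,0]<35)&(S[...,0]>8)&(Q[...,2]>.08)&(r>.03)&(r<.1)&(abs((Q[...,:2]-C)@[u[1],-u[0]])<.02)
        if m.sum()>5: k=np.polyfit(r[m],Q[m][:,2],1);print(n,s,m.sum(),"angle",np.degrees(np.arctan(k[0])),"z pin",np.polyval(k,.028),r[m].max(),Q[m][:,2].min())
    f=(abs(Q[...,0]-.571)<.05)&(abs(Q[...,1]+.163)<.05)&(S[...,1]<80)&(Q[...,2]>.19)&(Q[...,2]<.22)
    print(n,"fin",f.sum(),Q[f].mean(0).round(4),np.percentile(Q[f][:,2],[50,90]).round(4))
```

```text
left angle -51.138081269676114 z at pin 0.14752381312751534 rmax 0.07383195194210469
start t 27.06 p [ 0.5837 -0.2217  0.227 ] F [-0.5  0.2  0.6] M [ 0.01 -0.03  0.08] op 0.0001
54 False [ 0.5833 -0.223   0.2063] [ 0.9 -0.3 -0.6] [-0.02  0.01 -0.02]
47 False [ 0.5839 -0.2266  0.1957] [ 0.5  0.2 -0.4] [-0.02 -0.02  0.02]
40 False [ 0.5849 -0.2303  0.1874] [ 0.9  0.1 -0.3] [-0.01 -0.02  0.04]
32 False [ 0.5856 -0.2344  0.1783] [ 1.  -0.6 -0.4] [ 0.02 -0.02 -0.  ]
24 False [ 0.5864 -0.2385  0.1698] [0.5 0.  0.1] [-0.01 -0.03  0.01]
16 False [ 0.5873 -0.2424  0.1613] [ 1.   0.1 -0.2] [ 0.09  0.02 -0.03]
8 False [ 0.588  -0.2459  0.1525] [0.9 0.1 0.1] [ 0.03  0.02 -0.04]
0 False [ 0.5881 -0.2466  0.143 ] [ 1.6 -0.4 -0.9] [-0.11 -0.08 -0.06]
-8 False [ 0.5882 -0.2463  0.1368] [ 1.2 -0.6  0.9] [-0.13 -0.1  -0.01]
-16 False [ 0.588  -0.2456  0.1301] [1.1 0.3 0.2] [-0.07 -0.12  0.  ]
-24 False [ 0.5879 -0.2454  0.1233] [ 1.  -0.2  1.5] [-0.03 -0.1  -0.  ]
-32 False [ 0.5878 -0.2452  0.1156] [ 1.5 -1.1 -0.2] [-0.07 -0.14  0.04]
-38 False [ 0.5878 -0.245   0.1092] [ 1.4 -0.8 -0.2] [-0.09 -0.12 
[... 258 characters left out ...]
77] [ 1.9 -1.4 -0.4] [-0.22 -0.19 -0.03]
-56 False [ 0.5881 -0.2439  0.0832] [ 2.1 -2.5  3.6] [-0.32 -0.2   0.04]
end t 32.73 p [ 0.5881 -0.2439  0.0832] F [ 1.7 -2.4  4.1] M [-0.32 -0.2   0.04] op 0.0002
 t 35.28 p [0.5302 0.0488 0.3292] F [ 0.3  0.5 -0.1] M [ 0.02 -0.    0.05] op -0.0003
side -1 217 angle -50.23338606025817 z pin 0.14600132937892019 0.08166153024843263 0.082594923133128
side fin 114 [ 0.5709 -0.1684  0.199 ] [0.2003 0.202 ]
top 1 37 angle -50.99736866504868 z pin 0.14958358904615732 0.07961127778926082 0.08434280753020174
top -1 28 angle -50.26032790256644 z pin 0.14729096969291233 0.07247362127198441 0.09112608885991214
top fin 66 [ 0.572  -0.1617  0.2016] [0.2015 0.2066]
```

View pics/n1.png

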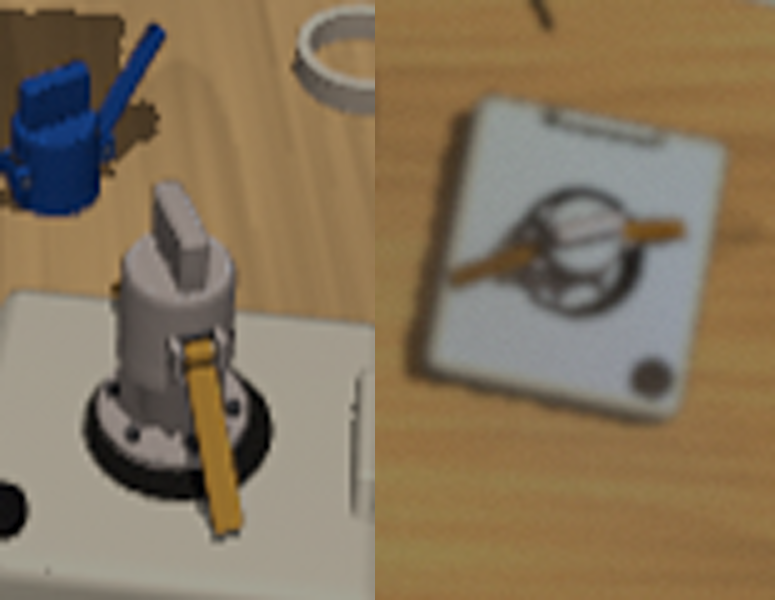

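Both arms read about 50–51° below level. The right press only met about 4 N, so I re-press each gently at the end to be sure they are at their stops.

Run:
```python
from press import *
for s in(-1,1):
    p=tcp(np.radians(-50),s)
    q=C+(.028+.060)*s*np.array([-np.sin(PSI),np.cos(PSI)])
    movep([*q,.27],down(PSI));move_l([*p[:2],.105],feed=.15);hold(.3);st("above")
    r=move_l([*p[:2],.0765],feed=.02,max_force=7.5);st(str(r))
    move_l([*p[:2],.12],feed=.1);move_l([*q,.27],feed=.2)
movep([.53,.05,.33],down(PSI))
u=np.array([-np.sin(PSI),np.cos(PSI)])
D={n:cloud(n) for n in("side","top")};st()
for n,(I,d,Q) in D.items():
    S=cv2.cvtColor(I,cv2.COLOR_RGB2HSV)
    for s in(1,-1):
        r=(Q[...,:2]-C)@u*s;m=(S[...,1]>125)&(S[...,0]<35)&(S[...,0]>8)&(Q[...,2]>.08)&(r>.03)&(r<.1)&(abs((Q[...,:2]-C)@[u[1],-u[0]])<.02)
        if m.sum()>5: k=np.polyfit(r[m],Q[m][:,2],1);print(n,s,"angle",np.degrees(np.arctan(k[0])).round(1))
    f=(abs(Q[...,0]-.571)<.05)&(abs(Q[...,1]+.163)<.05)&(S[...,1]<80)&(Q[...,2]>.19)&(Q[...,2]<.22)
    print(n,"fin",Q[f].mean(0).round(4),np.percentile(Q[f][:,2],[50,90]).round(4))
cv2.imwrite("pics/fin.png",np.vstack([cv2.cvtColor(D["side"][0],cv2.COLOR_RGB2BGR)[100:384,100:412],crop(D["side"][0],235,190,313,261,4)]))
```

```text
above t 38.02 p [ 0.5882 -0.2447  0.1056] F [-0.5 -0.4 -0.6] M [0.05 0.02 0.01] op -0.0002
True t 39.16 p [ 0.5889 -0.2459  0.0812] F [ 0.2 -1.1  3.7] M [-0.2   0.01  0.06] op -0.0005
above t 42.88 p [ 0.5551 -0.0819  0.1056] F [-0.2  0.3 -0.2] M [ 0.   -0.03  0.04] op -0.0005
True t 43.82 p [ 0.5552 -0.0814  0.0865] F [-0.1  1.7  4.7] M [0.24 0.14 0.01] op -0.0001
 t 45.93 p [0.5296 0.0491 0.3282] F [-0.5 -0.1  0.2] M [ 0.01 -0.01 -0.01] op 0.0001
side -1 angle -50.0
side fin [ 0.571  -0.1687  0.1992] [0.2004 0.2023]
top 1 angle -50.9
top -1 angle -49.4
top fin [ 0.5717 -0.1612  0.2015] [0.2022 0.2047]
```

View pics/fin.png

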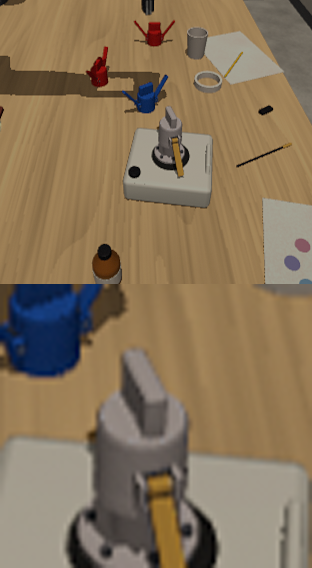

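```bash
python3 -c "
from plant import *
job_done();print(observe()['time_s'])"
```

```text
the job is handed in; nothing more can be done
the job is handed in; nothing more can be done
```

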